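Feel for the notch in the canister's rim and spring its lid open

TASK

Open the big round canister of kiln cones: run a fingertip along the top of its lid's rim until it finds the hidden notch, then press down the catch inside the notch so that the flap springs up, and take your hand away so that it stands wide open. Do not lift, tip, shove or lean hard on the canister, and leave everything around it where it is.

Things in the scene. Friction and masses are not known exactly. Their poses are not given: they have to be found in the camera images.
- canister: The round plastic canister of kiln cones, loose on the table, about 1.4 kg: a white tub with a grey press-on lid, 208 mm across the lid, 132 mm tall; origin at the centre of its underside, z up, its -x roughly towards the robot. The lid was pressed on at any angle, so this pose does not tell where its notch is. It turns stiffly on the tub (1 N m): a light touch does not turn it
- rim_centre (a point): point on the canister's axis, level with the top of the lid's rim. The rim is a flat ring, radius 80 to 104 mm about here, broken only by the notch (40 mm wide at the inner end, 47 mm at the outer, open outwards). Seen from here the notch's middle lies anywhere within 60 degrees either side of the canister's -x direction
- pad_centre (a point): point on the canister's axis, 11 mm below the rim's top, level with the top of the catch: a flat grey pad 36 mm wide that lies in the notch from radius 86 to 112 mm. Its hook, 26 mm wide at radius 80 to 87 mm, stands 6 mm higher and holds the flap: press outside it, fingertip centred at 103 mm radius
- catch (a joint): angle of the catch, rad: 0 = at rest, 0.32 = right down (the pad has then sunk 6 mm where the finger presses, at 103 mm radius). Sprung: about 1.7 N starts it, 5 N holds it right down. It lets the flap go at about 0.2 to 0.25 and springs back when left
- flap (a joint): angle of the lid's flap, rad: 0 = shut, 1.3 = wide open against its stop, standing 150 mm above the lid. A round plate 157 mm across inside the rim, top 8 mm below the rim's, hinged opposite the notch. A weak spring raises it in about a second once the catch is pressed; a hand in its way stops it, and it goes on when the hand is gone
- mug: white mug, 82 mm across, 88 mm tall, with a handle; origin at the centre of its underside. A bystander: leave it alone
- bowl: terracotta bowl, 140 mm across, 62 mm tall; origin at the centre of its underside. A bystander: leave it alone
- jar_a: capped underglaze jar, 58 mm across, 72 mm tall; origin at the centre of its underside. A bystander: leave it alone
- jar_b: a second such jar; origin at the centre of its underside. A bystander: leave it alone
- tumbler: unglazed clay tumbler, 68 mm across, 80 mm tall; origin at the centre of its underside. A bystander: leave it alone
- brush: brush lying on the table, 200 mm long; origin at the centre of its underside. A bystander: leave it alone
- rib: oval wooden rib lying flat, about 104 x 52 x 6 mm; origin at the centre of its underside. A bystander: leave it alone

How it is judged:
By the outcome, as a careful person would: the job done as asked, in the order asked, and still so for the second after the job is handed in, with the robot touching nothing.
It also fails if it takes over 72 s, if anything falls off the work surface, if the arm or the gripper's body presses on something with over 40 N, if the wrist force passes 120 N, or if a joint passes its speed limit or range.

ROBOT

A 6-joint arm with a two-finger parallel gripper is mounted at the origin on the work surface. World frame = base frame: x ahead of the robot, y to its left, z up, the work surface at z = 0. Lengths are in m, angles in rad, forces in N, time in s.
With the tool pointing down it reaches from about 0.35 to 0.975 m from the base axis. Payload 4.9 kg.
Tool frame: the origin (TCP) lies at the very end of the fingers, on their centre line; the grasp point (between the pads) lies 19 mm behind it (manip.hold_point_z is the distance from the TCP to the grasp point, in m); z points along the fingers, y is the direction in which the jaws open and shut (so a half turn about z gives the same grasp; the last joint's range is limited). The gripper opens to 85 mm and grips with 20 to 120 N. Pads are 22 mm wide; open, the fingers measure 114 mm over their backs; the gripper's body (76 mm by 85 mm) begins 54 mm behind the grasp point. The pads swing forward as they close: fully open they stand 13 mm farther back than shut.
Start: joints at [-1.246, 0.053, 1.613, -0, 1.476, -0.119], TCP at [0.268, -0.564, 0.231] pointing down, gripper open.
Joint ranges: [-3.01, 3.01], [-1.01, 2.22], [0.06, 2.58], [-1.02, 4.17], [0.09, 2.62], [-3.14, 3.14]. Speed limits (rad/s): [2.57, 2.57, 3.14, 3.14, 3.14, 3.14].

INTERFACE

Orientations are given as a unit quaternion [w, x, y, z].
In Python, from plant import monitor, grab_frame, camera_params, ticket, manip gives the robot as it stands.
- The arm moves only by the tool play_rows, never from a script. Its argument "commands" is a list of rows, each an object of numbers: "dx", "dy", "dz": the shift along the tool's x, y, z in cm; "rx", "ry", "rz": the turn, a rotation vector about the tool's x, y, z in rad; "claw": the closure, from 0 (fully open) to 1 (shut). In form: [{"dx": .., "dy": .., "dz": .., "rx": .., "ry": .., "rz": .., "claw": ..}, ...]. A call has 1 to 5 rows; each row is the pose to reach, as a shift and turn from the pose measured when the call began, along the tool's axes at that moment; what a row does not reach only later rows make up. A row lasts 1/10 s, in which the tool goes at most 50 mm and 8.59 degrees, less where a joint would pass 70% of its speed; a pose out of reach is approached as far as the arm can. A call with a gripper value outside its range is refused whole. The fingers move at their own pace and stop on an object; the grip force is fixed at half the most. Time passes only in rows, so rows that repeat a pose let the fingers close. It gives the time, the measured TCP pose, the force and the opening at its end, in the units of the state.
- monitor.state(): the state, without advancing time (a new reading comes with each control period).
- grab_frame(name): name is "scene" or "top" or "wrist"; returns the picture (480x640x3 uint8, blue, green, red); there is no depth.
- camera_params(name): a dict with "fx", "fy", "cx", "cy" (pixels), "rvec" (rotation vector, rad) and "tvec" (3), from world to camera coordinates, as OpenCV has them; the wrist camera has in their place "tool_from_camera" (4x4, takes a point from camera to tool coordinates, whose origin is the TCP and whose axes are the flange's). Camera axes: x right, y down, z forward; pixel columns grow to the right and rows downward; lengths in m; the calibration is good to about 2 mm. A picture is of the moment at which its call begins: read the wrist's pose just before it. camera_params takes no time and is no camera call.
- ticket.job_done(): hands the job in, once; it reports no verdict.
The state is a dict: "time": time; "joint_pos": joint angles; "joint_vel": joint speeds; "joint_efforts": joint torques, N m; "tool_pos": TCP position; "tool_rot": TCP orientation; "contact_force": force on the tool from outside, world axes, zero at the start; "ft_torque": the same for the moment, N m; "gripper_width": opening from 0.0 (shut) to 1.0 (fully open).
Only numpy, scipy, OpenCV 4.12 (cv2) and the standard library are available. Lean on these libraries where they do the work, as an engineer would, in place of code of your own. Each camera call takes 0.05 s, during which the arm holds its last target.

## Working session

There is one attempt and no reset: what is moved stays moved. The work goes in short steps, Python scripts to look and compute and a tool call to move; the robot and the scene stay as the last step left them, time stands still between calls to the robot, and variables do not carry over. Pictures are saved under pics/ and viewed, and the job is handed in when it is done.

Besides the shell and the picture viewer there is one more tool, called after ">>>" by a JSON object that holds its "api" and its "payload". play_rows: Moves the arm, as the interface text tells. Its arguments: {"type":"object","properties":{"commands":{"type":"array"}},"required":["commands"]}

```bash
mkdir -p pics; python3 - <<'E'
from plant import monitor, grab_frame, camera_params
import cv2
print(monitor.state())
for n in("scene","top","wrist"):
    cv2.imwrite(f"pics/{n}0.png",grab_frame(n)); print(n,camera_params(n))
E
```

```text
{'time': 0.0, 'joint_pos': array([-1.24595253e+00,  5.33641967e-02,  1.61428110e+00, -2.71141468e-05,
        1.47601438e+00, -1.18982099e-01]), 'joint_vel': array([ 0.00149102, -0.00226978, -0.00109321, -0.00167252,  0.00139519,
       -0.00063535]), 'joint_efforts': array([ 1.49879397e-03, -3.93676400e+01, -3.70176458e+01, -5.89862043e-05,
        7.04114093e-03,  5.03794851e-06]), 'tool_pos': array([ 0.26817719, -0.56385134,  0.23006618]), 'tool_rot': array([-1.02665567e-03,  9.75477395e-01,  2.20097212e-01, -1.19616023e-04]), 'contact_force': array([ 0.51944988, -0.59760937, -0.49717735]), 'ft_torque': array([ 0.05103731, -0.06811681, -0.01976533]), 'gripper_width': 0.9988933272818966}
scene {'fx': 587.8051693232949, 'fy': 587.8051693232949, 'cx': 321.90143781864805, 'cy': 246.80742380200326, 'rvec': array([ 1.18741305,  2.10843203, -1.13097238]), 'tvec': array([ 0.26261819, -0.21832727,  1.49221201])}
top {'fx': 441.412817432283, 'fy': 441.412817432283, 'cx': 310.8343423173396, 'cy': 243.2710388527477, 'rvec': array([ 2.13192559, -2.10782165,  0.2123045 ]), 'tvec': array([0.04318289, 0.60094997, 0.79143132])}
wrist {'fx': 344.6625717787068, 'fy': 344.6625717787068, 'cx': 317.28192708511483, 'cy': 243.6607846622909, 'tool_from_camera': array([[ 1.29205450e-03, -9.57269170e-01, -2.89195551e-01,
         7.30782476e-02],
       [ 9.99998597e-01,  1.54518301e-03, -6.46978746e-04,
        -6.55107637e-04],
       [ 1.06619286e-03, -2.89194309e-01,  9.57269823e-01,
        -1.43031111e-01],
       [ 0.00000000e+00,  0.00000000e+00,  0.00000000e+00,
         1.00000000e+00]])}
```

View pics/scene0.png

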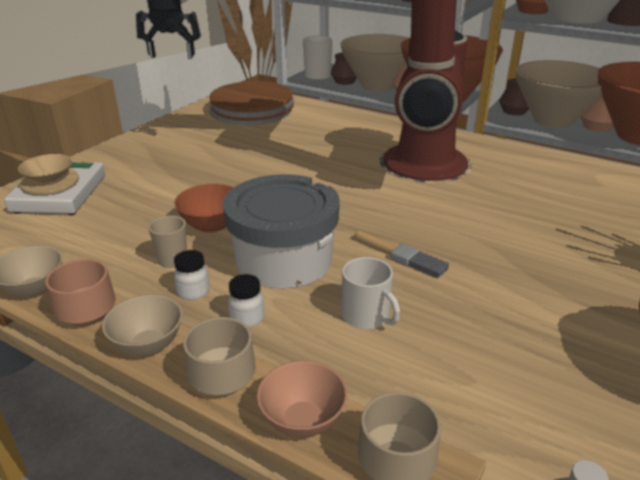

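View pics/top0.png

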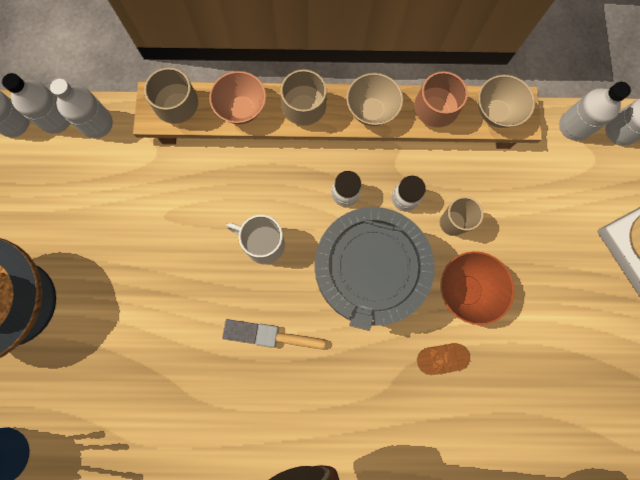

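View pics/wrist0.png

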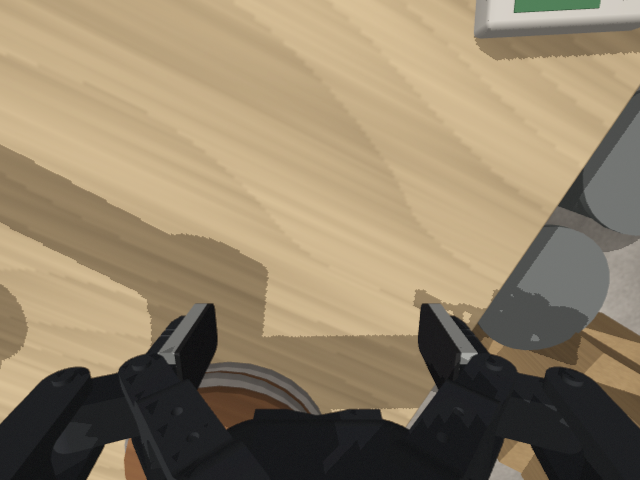

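```bash
cat > h.py <<'E'
import numpy as np,cv2
from plant import monitor, grab_frame, camera_params
def ray(n,uv,z):
    p=camera_params(n);R,_=cv2.Rodrigues(np.array(p['rvec']));t=np.array(p['tvec'])
    c=-R.T@t;d=R.T@np.array([(uv[0]-p['cx'])/p['fx'],(uv[1]-p['cy'])/p['fy'],1])
    return c+d*(z-c[2])/d[2]
def proj(n,P):
    p=camera_params(n);K=np.array([[p['fx'],0,p['cx']],[0,p['fy'],p['cy']],[0,0,1]])
    return cv2.projectPoints(np.array(P,float).reshape(-1,1,3),np.array(p['rvec']),np.array(p['tvec']),K,None)[0].reshape(-1,2)
E
python3 - <<'E'
from h import *
im=cv2.imread('pics/top0.png')
cv2.imwrite('pics/top0z.png',cv2.resize(im[195:345,300:450],None,fx=4,fy=4,interpolation=cv2.INTER_CUBIC))
im=cv2.imread('pics/scene0.png')
cv2.imwrite('pics/scene0z.png',cv2.resize(im[160:300,200:360],None,fx=4,fy=4,interpolation=cv2.INTER_CUBIC))
c=ray('top',(375,265.5),.132);nn=ray('top',(362,319),.12)
print(c,nn,nn-c,np.linalg.norm((nn-c)[:2]))
for n,uv,z in(('mug',(262,235),.088),('bowl',(477,288),.062),('jara',(347,182),.072),('jarb',(411,187),.072),('tum',(465,215),.08),('brushtip',(327,342),.01),('rib',(444,359),.006)):print(n,ray('top',uv,z))
E
```

```text
[ 0.54776674 -0.06199926  0.132     ] [ 0.45595177 -0.03969543  0.12      ] [-0.09181496  0.02230383 -0.012     ] 0.09448517356941265
mug [0.60931434 0.14135892 0.088     ]
bowl [ 0.51757053 -0.26414451  0.062     ]
jara [ 0.72055671 -0.01918739  0.072     ]
jarb [ 0.71190403 -0.14385306  0.072     ]
tum [ 0.65464759 -0.2430889   0.08      ]
brushtip [0.41391919 0.01617083 0.01      ]
rib [ 0.38392634 -0.21232344  0.006     ]
```

View pics/top0z.png

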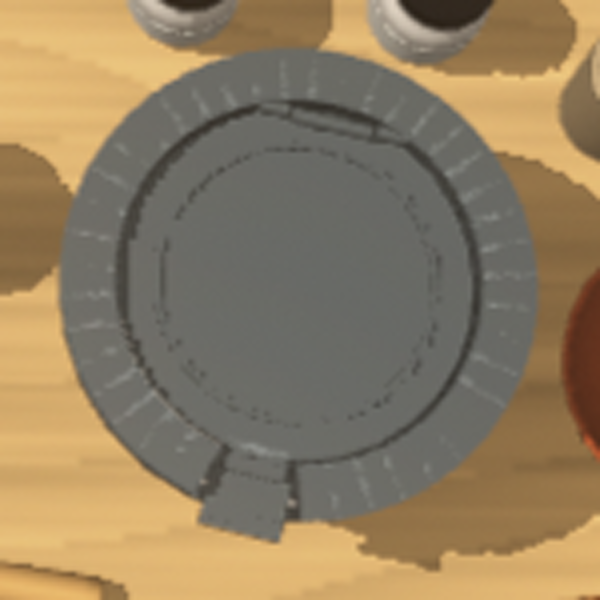

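View pics/scene0z.png

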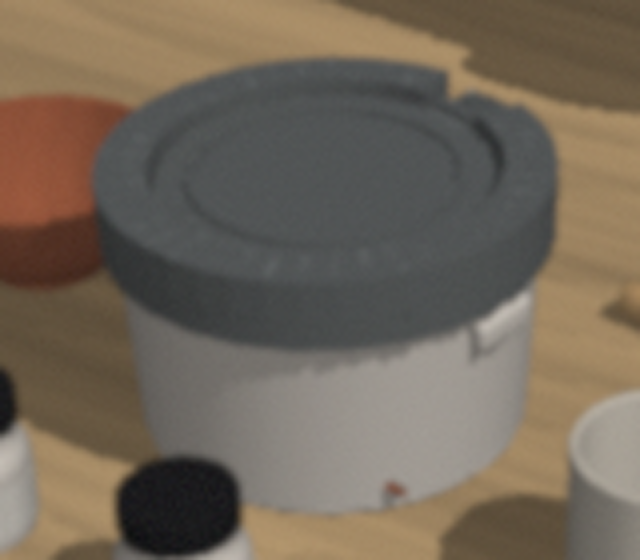

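```bash
python3 - <<'E'
from h import *
im=cv2.imread('pics/top0.png')
f=lambda X,Y:(300+(X+.5)/4-.5,195+(Y+.5)/4-.5)
# rim edge points measured in zoom -> fit circle at z=.132
pts=np.array([ray('top',f(*p),.132)[:2] for p in((60,285),(538,285),(299,48),(330,523),(130,115),(468,118),(500,430))])
A=np.c_[2*pts,np.ones(len(pts))];s=np.linalg.lstsq(A,(pts**2).sum(1),rcond=None)[0];c=s[:2];print(c,np.sqrt(s[2]+c@c))
for p,z in(((200,522),.121),((280,542),.121),((225,458),.127),((293,464),.127),((206,490),.132),((300,495),.132)):
    w=ray('top',f(*p),z)[:2]-c;print(np.hypot(*w),np.degrees(np.arctan2(w[1],w[0])))
a=np.linspace(0,2*np.pi,400)
big=cv2.resize(im[195:345,300:450],None,fx=4,fy=4,interpolation=cv2.INTER_CUBIC)
for r,z in((.104,.132),(.08,.132),(.0785,.124)):
    P=np.c_[c[0]+r*np.cos(a),c[1]+r*np.sin(a),0*a+z]
    for u,v in proj('top',P):cv2.circle(big,(int((u-300+.5)*4-.5),int((v-195+.5)*4-.5)),0,(0,255,255) if r>.1 else (0,0,255),-1)
cv2.imwrite('pics/fit.png',big)
E
```

```text
[ 0.54924203 -0.06172398] 0.10474740111726473
0.11271000745776541 157.2569686689319
0.11239691632114521 175.27132532895521
0.08371947615065331 156.63620067180335
0.07918326216589322 177.10866586426476
0.09990526214143408 155.1806061421609
0.09235493608138118 178.79265049434386
```

View pics/fit.png

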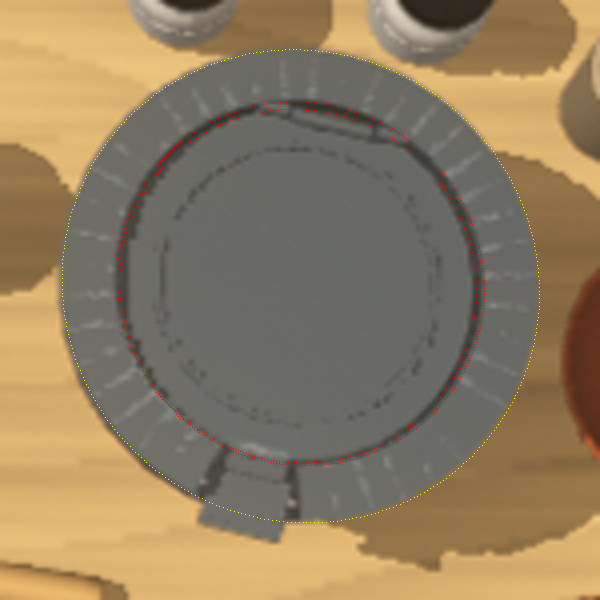

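```bash
cat >> h.py <<'E'
from scipy.spatial.transform import Rotation as Ro
C=np.array([.549,-.062]);NA=166.4
def pt(r,dang,z):
    a=np.radians(NA+dang);return np.array([C[0]+r*np.cos(a),C[1]+r*np.sin(a),z])
def mv(P,yaw=NA):
    s=monitor.state();R=Ro.from_quat(np.roll(s['tool_rot'],-1))
    a=np.radians(yaw);x=np.array([np.cos(a),np.sin(a),0]);z=np.array([0,0,-1.]);T=Ro.from_matrix(np.c_[x,np.cross(z,x),z])
    d=R.inv().apply(np.array(P)-s['tool_pos'])*100
    print('t',round(s['time'],2),'pos',s['tool_pos'].round(4),'F',s['contact_force'].round(2),'w',round(s['gripper_width'],2))
    print('d cm',d.round(2),'rv',(R.inv()*T).as_rotvec().round(3),'polar',np.hypot(*(s['tool_pos'][:2]-C)).round(4),(np.degrees(np.arctan2(*(s['tool_pos'][:2]-C)[::-1]))%360).round(1))
E
python3 -c "
from h import *
mv(pt(.1,38,.17))"
```

```text
t 0.15 pos [ 0.2682 -0.564   0.2303] F [-0.2   0.02 -0.25] w 1.01
d cm [ 36.92 -33.45   6.09] rv [-0.00e+00 -2.00e-03 -2.46e+00] polar 0.5752 240.8
```

>>> {"api": "play_rows", "payload": {"commands": [{"dx":3,"dy":-2.7,"dz":0,"rz":-0.145,"claw":1},{"dx":6,"dy":-5.4,"dz":0,"rz":-0.29,"claw":1},{"dx":9,"dy":-8.2,"dz":0,"rz":-0.435,"claw":1},{"dx":12,"dy":-11,"dz":0,"rz":-0.58,"claw":1},{"dx":15,"dy":-13.6,"dz":0,"rz":-0.725,"claw":1}]}}

```text
invalid input
```

```bash
python3 -c "
from h import *
mv(pt(.1,38,.17))"
```

```text
t 0.15 pos [ 0.2682 -0.564   0.2303] F [-0.2   0.02 -0.25] w 1.01
d cm [ 36.92 -33.45   6.09] rv [-0.00e+00 -2.00e-03 -2.46e+00] polar 0.5752 240.8
```

>>> {"api": "play_rows", "payload": {"commands": [{"dx":3,"dy":-2.7,"dz":0,"rx":0,"ry":0,"rz":-0.145,"claw":1},{"dx":6,"dy":-5.4,"dz":0,"rx":0,"ry":0,"rz":-0.29,"claw":1},{"dx":9,"dy":-8.2,"dz":0,"rx":0,"ry":0,"rz":-0.435,"claw":1},{"dx":12,"dy":-11,"dz":0,"rx":0,"ry":0,"rz":-0.58,"claw":1},{"dx":15,"dy":-13.6,"dz":0,"rx":0,"ry":0,"rz":-0.725,"claw":1}]}}

```text
time: 0.65
tool_pos: [0.3455, -0.375, 0.2302]
tool_rot: [-0.001, 0.832, 0.554, 0.0]
contact_force: [1.1, -0.4, -0.6]
gripper_width: 0.143
```

```bash
python3 -c "
from h import *
mv(pt(.1,38,.17))"
```

```text
t 0.65 pos [ 0.3455 -0.375   0.2302] F [ 1.1  -0.39 -0.6 ] w 0.14
d cm [29.39 -0.11  6.06] rv [ 0.    -0.002 -1.73 ] polar 0.3733 237.0
```

>>> {"api": "play_rows", "payload": {"commands": [{"dx":3,"dy":0,"dz":0,"rx":0,"ry":0,"rz":-0.145,"claw":1},{"dx":6,"dy":0,"dz":0,"rx":0,"ry":0,"rz":-0.29,"claw":1},{"dx":9,"dy":0,"dz":0,"rx":0,"ry":0,"rz":-0.435,"claw":1},{"dx":12,"dy":0,"dz":0,"rx":0,"ry":0,"rz":-0.58,"claw":1},{"dx":15,"dy":0,"dz":0,"rx":0,"ry":0,"rz":-0.725,"claw":1}]}}

```text
time: 1.15
tool_pos: [0.4035, -0.2353, 0.2301]
tool_rot: [-0.001, 0.58, 0.815, 0.001]
contact_force: [-0.1, 0.3, 0.1]
gripper_width: 0.0
```

```bash
python3 -c "
from h import *
mv(pt(.1,38,.17))"
```

```text
t 1.15 pos [ 0.4035 -0.2353  0.2301] F [-0.12  0.28  0.05] w 0.0
d cm [10.67  9.48  6.03] rv [ 0.001 -0.002 -0.999] polar 0.2263 230.0
```

>>> {"api": "play_rows", "payload": {"commands": [{"dx":2,"dy":1.9,"dz":0.5,"rx":0,"ry":0,"rz":-0.145,"claw":1},{"dx":4,"dy":3.8,"dz":1,"rx":0,"ry":0,"rz":-0.29,"claw":1},{"dx":6,"dy":5.7,"dz":2,"rx":0,"ry":0,"rz":-0.435,"claw":1},{"dx":8,"dy":7.6,"dz":3,"rx":0,"ry":0,"rz":-0.58,"claw":1},{"dx":10.7,"dy":9.5,"dz":4,"rx":0,"ry":0,"rz":-0.725,"claw":1}]}}

```text
time: 1.65
tool_pos: [0.4584, -0.1021, 0.1898]
tool_rot: [-0.001, 0.25, 0.968, 0.001]
contact_force: [0.4, -0.9, -0.0]
gripper_width: 0.001
```

```bash
python3 -c "
from h import *
mv(pt(.1,38,.15))"
```

```text
t 1.65 pos [ 0.4584 -0.1021  0.1898] F [ 0.42 -0.87 -0.04] w 0.0
d cm [-0.03 -0.13  3.98] rv [ 0.002 -0.002 -0.269] polar 0.0991 203.9
```

>>> {"api": "play_rows", "payload": {"commands": [{"dx":0,"dy":-0.1,"dz":1,"rx":0,"ry":0,"rz":-0.14,"claw":1},{"dx":0,"dy":-0.1,"dz":2.5,"rx":0.002,"ry":-0.002,"rz":-0.27,"claw":1},{"dx":0,"dy":-0.1,"dz":4,"rx":0.002,"ry":-0.002,"rz":-0.27,"claw":1},{"dx":0,"dy":-0.1,"dz":4,"rx":0.002,"ry":-0.002,"rz":-0.27,"claw":1}]}}

```text
time: 2.05
tool_pos: [0.456, -0.1022, 0.1469]
tool_rot: [-0.002, 0.119, 0.993, 0.0]
contact_force: [-1.0, 0.6, -0.7]
gripper_width: -0.001
```

```bash
python3 -c "
from h import *
mv(pt(.1,38,.135))
for n in('scene','wrist','top'): cv2.imwrite(f'pics/{n}1.png',grab_frame(n))
"
```

```text
t 2.05 pos [ 0.456  -0.1022  0.1469] F [-0.96  0.64 -0.75] w -0.0
d cm [-0.22 -0.06  1.18] rv [ 0.    -0.005 -0.002] polar 0.1013 203.4
```

View pics/wrist1.png

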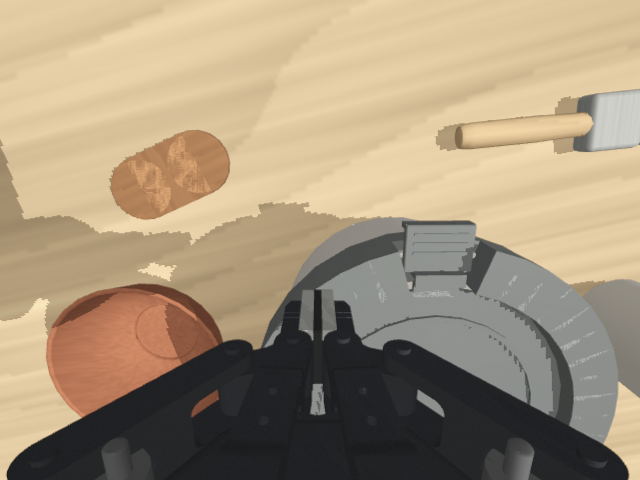

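View pics/scene1.png

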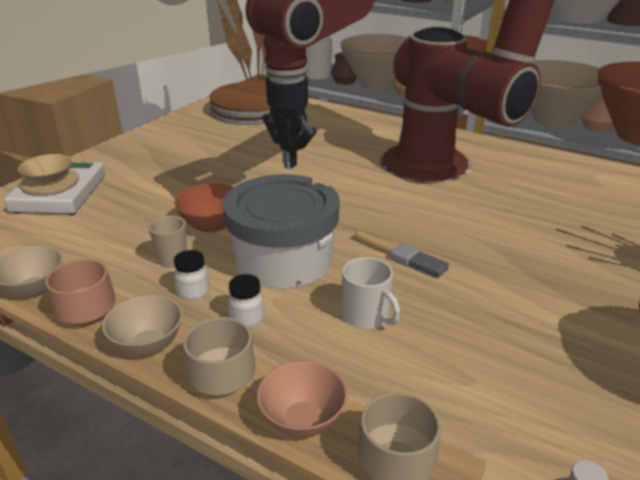

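```bash
python3 -c "
from h import *
mv(pt(.1,38,.135))
s=monitor.state();R=Ro.from_quat(np.roll(s['tool_rot'],-1)).as_matrix();p=camera_params('wrist');M=np.array(p['tool_from_camera'])
o=R@M[:3,3]+s['tool_pos']
for u,v,z in((404,225,.121),(475,222,.121),(408,272,.121),(475,275,.121),(401,252,.132),(497,250,.132)):
    d=R@M[:3,:3]@np.array([(u-p['cx'])/p['fx'],(v-p['cy'])/p['fy'],1]);P=o+d*(z-o[2])/d[2];w=P[:2]-C
    print(P.round(4),np.hypot(*w).round(4),np.degrees(np.arctan2(w[1],w[0]))%360)
"
```

```text
t 2.2 pos [ 0.458  -0.1032  0.1502] F [0.68 0.17 0.32] w -0.0
d cm [ 0.01 -0.01  1.52] rv [-0.     0.001 -0.001] polar 0.0999 204.4
[ 0.4367 -0.0519  0.121 ] 0.1128 174.86935429598776
[ 0.4437 -0.0163  0.121 ] 0.1148 156.53333913435614
[ 0.4628 -0.0541  0.121 ] 0.0866 174.73787846003856
[ 0.473  -0.0193  0.121 ] 0.0872 150.70481247601418
[ 0.4466 -0.0577  0.132 ] 0.1025 177.61222687584504
[ 0.4566 -0.0117  0.132 ] 0.1052 151.4072097890281
```

>>> {"api": "play_rows", "payload": {"commands": [{"dx":-0.2,"dy":0,"dz":0.4,"rx":0,"ry":-0.005,"rz":0,"claw":1},{"dx":-0.2,"dy":0,"dz":0.7,"rx":0,"ry":-0.005,"rz":0,"claw":1},{"dx":-0.2,"dy":0,"dz":0.9,"rx":0,"ry":-0.005,"rz":0,"claw":1},{"dx":-0.2,"dy":0,"dz":0.9,"rx":0,"ry":-0.005,"rz":0,"claw":1}]}}

```text
time: 2.6
tool_pos: [0.4598, -0.1037, 0.1409]
tool_rot: [0.003, 0.119, 0.993, -0.0]
contact_force: [-0.1, -0.6, 0.8]
gripper_width: 0.004
```

```bash
python3 -c "
from h import *
mv(pt(.1,38,.134))"
```

```text
t 2.6 pos [ 0.4598 -0.1037  0.1409] F [-0.13 -0.64  0.77] w 0.0
d cm [ 0.19 -0.01  0.69] rv [-0.     0.005 -0.001] polar 0.0985 205.0
```

>>> {"api": "play_rows", "payload": {"commands": [{"dx":0,"dy":0,"dz":0.2,"rx":0,"ry":0.005,"rz":0,"claw":1},{"dx":0,"dy":0,"dz":0.4,"rx":0,"ry":0.005,"rz":0,"claw":1},{"dx":0,"dy":0,"dz":0.6,"rx":0,"ry":0.005,"rz":0,"claw":1},{"dx":0,"dy":0,"dz":0.6,"rx":0,"ry":0.005,"rz":0,"claw":1}]}}

```text
time: 3.0
tool_pos: [0.4595, -0.1036, 0.1344]
tool_rot: [-0.0, 0.119, 0.993, -0.0]
contact_force: [0.4, -0.1, 0.6]
gripper_width: 0.002
```

```bash
python3 -c "
from h import *
mv(pt(.1,38,.132))"
```

```text
t 3.0 pos [ 0.4595 -0.1036  0.1344] F [ 0.39 -0.15  0.64] w 0.0
d cm [ 0.16 -0.01  0.24] rv [-0.    -0.001 -0.001] polar 0.0986 204.9
```

Now 1 mm at a time until contact.

>>> {"api": "play_rows", "payload": {"commands": [{"dx":0.1,"dy":0,"dz":0.1,"rx":0,"ry":0,"rz":0,"claw":1},{"dx":0.1,"dy":0,"dz":0.15,"rx":0,"ry":0,"rz":0,"claw":1},{"dx":0.1,"dy":0,"dz":0.15,"rx":0,"ry":0,"rz":0,"claw":1}]}}

```text
time: 3.3
tool_pos: [0.4585, -0.1033, 0.1328]
tool_rot: [-0.0, 0.119, 0.993, -0.0]
contact_force: [0.7, -1.3, -0.5]
gripper_width: 0.004
```

>>> {"api": "play_rows", "payload": {"commands": [{"dx":0,"dy":0,"dz":0.1,"rx":0,"ry":0,"rz":0,"claw":1},{"dx":0,"dy":0,"dz":0.1,"rx":0,"ry":0,"rz":0,"claw":1},{"dx":0,"dy":0,"dz":0.1,"rx":0,"ry":0,"rz":0,"claw":1}]}}

```text
time: 3.6
tool_pos: [0.4586, -0.1033, 0.132]
tool_rot: [-0.0, 0.119, 0.993, -0.0]
contact_force: [-0.3, 0.7, -0.1]
gripper_width: 0.0
```

>>> {"api": "play_rows", "payload": {"commands": [{"dx":0,"dy":0,"dz":0.1,"rx":0,"ry":0,"rz":0,"claw":1},{"dx":0,"dy":0,"dz":0.1,"rx":0,"ry":0,"rz":0,"claw":1},{"dx":0,"dy":0,"dz":0.1,"rx":0,"ry":0,"rz":0,"claw":1}]}}

```text
time: 3.9
tool_pos: [0.4587, -0.1034, 0.132]
tool_rot: [-0.0, 0.119, 0.993, -0.0]
contact_force: [-2.5, 0.8, 5.0]
gripper_width: 0.001
```

```bash
python3 -c "
from h import *
mv(pt(.1,38,.132))
cv2.imwrite('pics/scene2.png',cv2.resize(grab_frame('scene')[130:280,200:360],None,fx=4,fy=4,interpolation=cv2.INTER_CUBIC))
mv(pt(.1,38,.132))"
```

```text
t 3.9 pos [ 0.4587 -0.1034  0.132 ] F [-2.54  0.81  5.01] w 0.0
d cm [ 0.08 -0.01  0.  ] rv [-0.    -0.    -0.001] polar 0.0993 204.6
t 3.95 pos [ 0.4587 -0.1034  0.132 ] F [-3.15  0.44  5.95] w 0.0
d cm [ 0.07 -0.01 -0.  ] rv [-0.    -0.    -0.001] polar 0.0994 204.6
```

View pics/scene2.png

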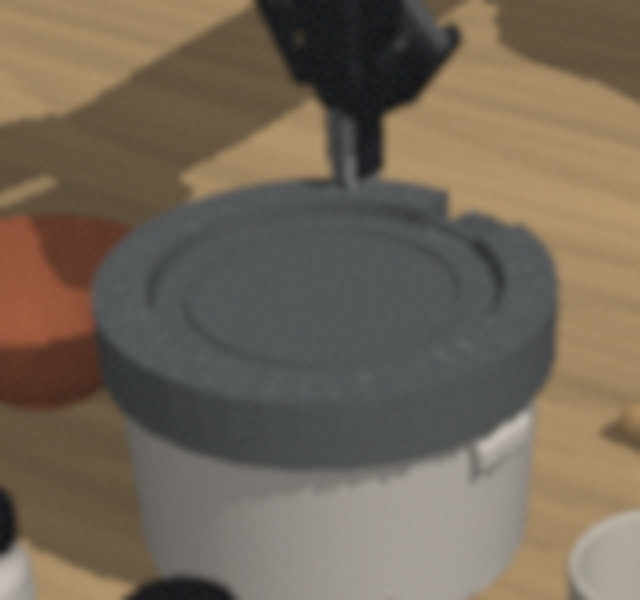

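>>> {"api": "play_rows", "payload": {"commands": [{"dx":0.25,"dy":0.27,"dz":0.03,"rx":0,"ry":0,"rz":0,"claw":1},{"dx":0.45,"dy":0.56,"dz":0.03,"rx":0,"ry":0,"rz":0,"claw":1},{"dx":0.65,"dy":0.85,"dz":0.03,"rx":0,"ry":0,"rz":0,"claw":1},{"dx":0.83,"dy":1.15,"dz":0.03,"rx":0,"ry":0,"rz":0,"claw":1},{"dx":1.0,"dy":1.46,"dz":0.03,"rx":0,"ry":0,"rz":0,"claw":1}]}}

```text
time: 4.45
tool_pos: [0.4526, -0.0868, 0.132]
tool_rot: [0.0, 0.119, 0.993, -0.0]
contact_force: [1.0, -2.3, 3.1]
gripper_width: -0.001
```

```bash
python3 -c "
from h import *
for a in(26,24,22,20,18):mv(pt(.1,a,.132))"
```

```text
t 4.45 pos [ 0.4526 -0.0868  0.132 ] F [ 1.   -2.28  3.11] w -0.0
d cm [0.2  0.29 0.  ] rv [-0.001  0.    -0.001] polar 0.0996 194.4
t 4.45 pos [ 0.4526 -0.0868  0.132 ] F [ 1.   -2.28  3.11] w -0.0
d cm [0.35 0.61 0.  ] rv [-0.001  0.    -0.001] polar 0.0996 194.4
t 4.45 pos [ 0.4526 -0.0868  0.132 ] F [ 1.   -2.28  3.11] w -0.0
d cm [0.48 0.93 0.  ] rv [-0.001  0.    -0.001] polar 0.0996 194.4
t 4.45 pos [ 0.4526 -0.0868  0.132 ] F [ 1.   -2.28  3.11] w -0.0
d cm [0.61 1.26 0.  ] rv [-0.001  0.    -0.001] polar 0.0996 194.4
t 4.45 pos [ 0.4526 -0.0868  0.132 ] F [ 1.   -2.28  3.11] w -0.0
d cm [0.72 1.59 0.  ] rv [-0.001  0.    -0.001] polar 0.0996 194.4
```

Sliding at about 3 N; on along the rim.

>>> {"api": "play_rows", "payload": {"commands": [{"dx":0.2,"dy":0.29,"dz":0.03,"rx":0,"ry":0,"rz":0,"claw":1},{"dx":0.35,"dy":0.6,"dz":0.03,"rx":0,"ry":0,"rz":0,"claw":1},{"dx":0.5,"dy":0.93,"dz":0.03,"rx":0,"ry":0,"rz":0,"claw":1},{"dx":0.63,"dy":1.26,"dz":0.03,"rx":0,"ry":0,"rz":0,"claw":1},{"dx":0.75,"dy":1.6,"dz":0.03,"rx":0,"ry":0,"rz":0,"claw":1}]}}

```text
time: 4.95
tool_pos: [0.4492, -0.0694, 0.132]
tool_rot: [0.0, 0.119, 0.993, -0.001]
contact_force: [-0.3, -2.7, 5.6]
gripper_width: 0.002
```

```bash
python3 -c "
from h import *
for a in(16,14,12,10,8):mv(pt(.101,a,.132))"
```

```text
t 4.95 pos [ 0.4492 -0.0694  0.132 ] F [-0.33 -2.74  5.61] w 0.0
d cm [ 0.18  0.28 -0.  ] rv [-0.001  0.001 -0.001] polar 0.1001 184.3
t 4.95 pos [ 0.4492 -0.0694  0.132 ] F [-0.33 -2.74  5.61] w 0.0
d cm [ 0.27  0.62 -0.  ] rv [-0.001  0.001 -0.001] polar 0.1001 184.3
t 4.95 pos [ 0.4492 -0.0694  0.132 ] F [-0.33 -2.74  5.61] w 0.0
d cm [ 0.35  0.97 -0.  ] rv [-0.001  0.001 -0.001] polar 0.1001 184.3
t 4.95 pos [ 0.4492 -0.0694  0.132 ] F [-0.33 -2.74  5.61] w 0.0
d cm [ 0.42  1.31 -0.  ] rv [-0.001  0.001 -0.001] polar 0.1001 184.3
t 4.95 pos [ 0.4492 -0.0694  0.132 ] F [-0.33 -2.74  5.61] w 0.0
d cm [ 0.48  1.66 -0.01] rv [-0.001  0.001 -0.001] polar 0.1001 184.3
```

>>> {"api": "play_rows", "payload": {"commands": [{"dx":0.18,"dy":0.28,"dz":0.02,"rx":0,"ry":0,"rz":0,"claw":1},{"dx":0.27,"dy":0.62,"dz":0.02,"rx":0,"ry":0,"rz":0,"claw":1},{"dx":0.35,"dy":0.97,"dz":0.03,"rx":0,"ry":0,"rz":0,"claw":1},{"dx":0.42,"dy":1.31,"dz":0.04,"rx":0,"ry":0,"rz":0,"claw":1},{"dx":0.48,"dy":1.66,"dz":0.05,"rx":0,"ry":0,"rz":0,"claw":1}]}}

```text
time: 5.45
tool_pos: [0.4485, -0.0521, 0.1317]
tool_rot: [0.0, 0.119, 0.993, -0.001]
contact_force: [0.3, -3.4, 3.9]
gripper_width: 0.002
```

```bash
python3 -c "
from h import *
for a in(6,4,2,0):mv(pt(.102,a,.132))"
```

```text
t 5.45 pos [ 0.4485 -0.0521  0.1317] F [ 0.28 -3.42  3.88] w 0.0
d cm [ 0.15  0.33 -0.03] rv [-0.002  0.001 -0.001] polar 0.101 174.4
t 5.45 pos [ 0.4485 -0.0521  0.1317] F [ 0.28 -3.42  3.88] w 0.0
d cm [ 0.18  0.69 -0.03] rv [-0.002  0.001 -0.001] polar 0.101 174.4
t 5.45 pos [ 0.4485 -0.0521  0.1317] F [ 0.28 -3.42  3.88] w 0.0
d cm [ 0.2   1.04 -0.03] rv [-0.002  0.001 -0.001] polar 0.101 174.4
t 5.45 pos [ 0.4485 -0.0521  0.1317] F [ 0.28 -3.42  3.88] w 0.0
d cm [ 0.2   1.4  -0.03] rv [-0.002  0.001 -0.001] polar 0.101 174.4
```

>>> {"api": "play_rows", "payload": {"commands": [{"dx":0.15,"dy":0.33,"dz":0,"rx":0,"ry":0,"rz":0,"claw":1},{"dx":0.2,"dy":0.69,"dz":0,"rx":0,"ry":0,"rz":0,"claw":1},{"dx":0.25,"dy":1.04,"dz":0.05,"rx":0,"ry":0,"rz":0,"claw":1},{"dx":0.28,"dy":1.35,"dz":0.1,"rx":0,"ry":0,"rz":0,"claw":1},{"dx":0.28,"dy":1.38,"dz":0.2,"rx":0,"ry":0,"rz":0,"claw":1}]}}

```text
time: 5.95
tool_pos: [0.4488, -0.0375, 0.1293]
tool_rot: [0.0, 0.119, 0.993, -0.001]
contact_force: [-0.4, -0.2, -0.9]
gripper_width: -0.0
```

```bash
python3 -c "
from h import *
mv(pt(.103,0,.124))
cv2.imwrite('pics/wrist3.png',grab_frame('wrist'))
mv(pt(.103,0,.124))"
```

```text
t 5.95 pos [ 0.4488 -0.0375  0.1293] F [-0.36 -0.21 -0.92] w -0.0
d cm [-0.01 -0.02  0.53] rv [-0.002  0.    -0.   ] polar 0.1031 166.3
t 6.0 pos [ 0.4488 -0.0376  0.1292] F [ 0.16  0.76 -0.59] w 0.0
d cm [-0.01 -0.01  0.52] rv [-0.002  0.    -0.   ] polar 0.1031 166.3
```

View pics/wrist3.png

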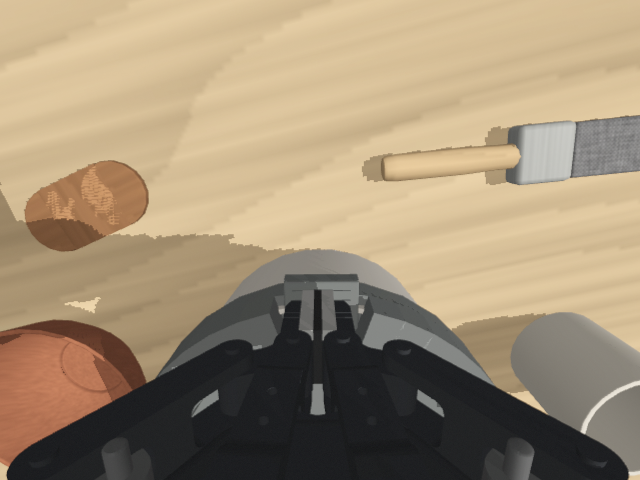

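>>> {"api": "play_rows", "payload": {"commands": [{"dx":0,"dy":0,"dz":0.2,"rx":0,"ry":0,"rz":0,"claw":1},{"dx":0,"dy":0,"dz":0.4,"rx":0,"ry":0,"rz":0,"claw":1},{"dx":0,"dy":0,"dz":0.6,"rx":0,"ry":0,"rz":0,"claw":1},{"dx":0,"dy":0,"dz":0.8,"rx":0,"ry":0,"rz":0,"claw":1}]}}

```text
time: 6.4
tool_pos: [0.4487, -0.0377, 0.1209]
tool_rot: [-0.0, 0.119, 0.993, -0.001]
contact_force: [-1.0, -0.3, 2.4]
gripper_width: 0.0
```

>>> {"api": "play_rows", "payload": {"commands": [{"dx":0,"dy":0,"dz":0.15,"rx":0,"ry":0,"rz":0,"claw":1},{"dx":0,"dy":0,"dz":0.3,"rx":0,"ry":0,"rz":0,"claw":1},{"dx":0,"dy":0,"dz":0.4,"rx":0,"ry":0,"rz":0,"claw":1}]}}

```text
time: 6.7
tool_pos: [0.4481, -0.0376, 0.1175]
tool_rot: [-0.001, 0.119, 0.993, -0.001]
contact_force: [-6.6, 1.4, 8.6]
gripper_width: 0.002
```

```bash
python3 -c "
from h import *
mv(pt(.103,0,.117))
cv2.imwrite('pics/scene4.png',cv2.resize(grab_frame('scene')[130:280,200:360],None,fx=4,fy=4,interpolation=cv2.INTER_CUBIC))
mv(pt(.103,0,.117));print(monitor.state()['ft_torque'])"
```

```text
t 6.7 pos [ 0.4481 -0.0376  0.1175] F [-6.65  1.45  8.58] w 0.0
d cm [-0.08  0.    0.05] rv [-0.002 -0.002 -0.001] polar 0.1038 166.4
t 6.75 pos [ 0.4481 -0.0376  0.1174] F [-5.49  1.3   6.84] w 0.0
d cm [-0.09  0.    0.04] rv [-0.002 -0.002 -0.001] polar 0.1039 166.4
[ 0.22425587  0.91802298 -0.03105555]
```

View pics/scene4.png

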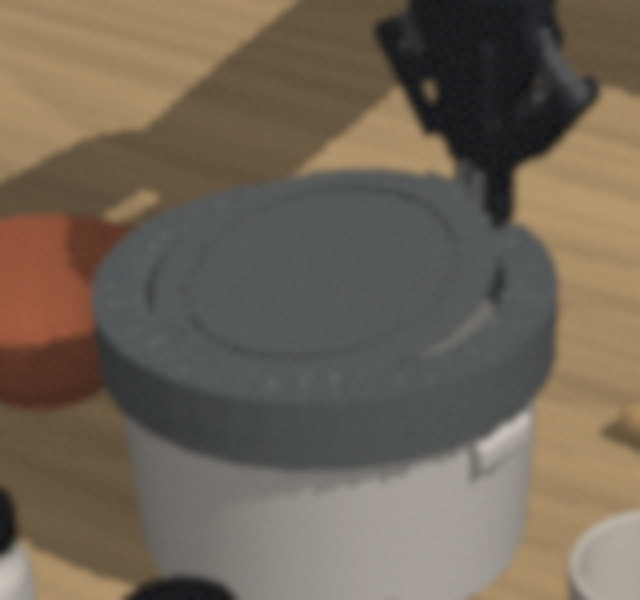

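>>> {"api": "play_rows", "payload": {"commands": [{"dx":0,"dy":0,"dz":0.02,"rx":0,"ry":0,"rz":0,"claw":1},{"dx":0,"dy":0,"dz":0,"rx":0,"ry":0,"rz":0,"claw":1},{"dx":0.05,"dy":0,"dz":-0.3,"rx":0,"ry":0,"rz":0,"claw":1},{"dx":0.05,"dy":0,"dz":-0.8,"rx":0,"ry":0,"rz":0,"claw":1},{"dx":0.1,"dy":0,"dz":-1.6,"rx":0,"ry":0,"rz":0,"claw":1}]}}

```text
time: 7.25
tool_pos: [0.4466, -0.0372, 0.1331]
tool_rot: [-0.002, 0.119, 0.993, -0.001]
contact_force: [0.6, -0.4, 0.2]
gripper_width: 0.002
```

```bash
python3 -c "
from h import *
mv(pt(.18,0,.16))
cv2.imwrite('pics/scene5.png',grab_frame('scene'))
mv(pt(.18,0,.16))"
```

```text
t 7.25 pos [ 0.4466 -0.0372  0.1331] F [ 0.61 -0.43  0.2 ] w 0.0
d cm [ 7.47 -0.01 -2.67] rv [-0.002 -0.004 -0.001] polar 0.1054 166.4
t 7.3 pos [ 0.4476 -0.0375  0.1349] F [ 1.2  -0.1   0.88] w -0.0
d cm [ 7.57 -0.01 -2.5 ] rv [-0.002 -0.001 -0.001] polar 0.1043 166.4
```

View pics/scene5.png

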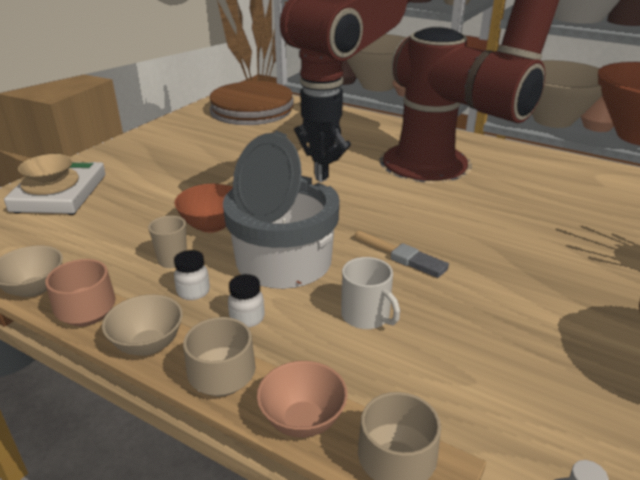

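>>> {"api": "play_rows", "payload": {"commands": [{"dx":0.8,"dy":0,"dz":-1.5,"rx":0,"ry":0,"rz":0,"claw":1},{"dx":2.5,"dy":0,"dz":-3.5,"rx":0,"ry":0,"rz":0,"claw":1},{"dx":4,"dy":0,"dz":-5,"rx":0,"ry":0,"rz":0,"claw":1},{"dx":5.5,"dy":0,"dz":-6,"rx":0,"ry":0,"rz":0,"claw":1},{"dx":6,"dy":0,"dz":-6,"rx":0,"ry":0,"rz":0,"claw":1}]}}

```text
time: 7.8
tool_pos: [0.3896, -0.0232, 0.1968]
tool_rot: [0.001, 0.119, 0.993, -0.001]
contact_force: [-0.2, -0.5, 1.1]
gripper_width: -0.003
```

>>> {"api": "play_rows", "payload": {"commands": [{"dx":0,"dy":0,"dz":0,"rx":0,"ry":0,"rz":0,"claw":1},{"dx":0,"dy":0,"dz":0,"rx":0,"ry":0,"rz":0,"claw":1},{"dx":0,"dy":0,"dz":0,"rx":0,"ry":0,"rz":0,"claw":1},{"dx":0,"dy":0,"dz":0,"rx":0,"ry":0,"rz":0,"claw":1},{"dx":0,"dy":0,"dz":0,"rx":0,"ry":0,"rz":0,"claw":1}]}}

```text
time: 8.3
tool_pos: [0.3896, -0.0233, 0.1964]
tool_rot: [0.001, 0.119, 0.993, -0.001]
contact_force: [0.5, 0.9, 0.1]
gripper_width: 0.002
```

>>> {"api": "play_rows", "payload": {"commands": [{"dx":0,"dy":0,"dz":0,"rx":0,"ry":0,"rz":0,"claw":1},{"dx":0,"dy":0,"dz":0,"rx":0,"ry":0,"rz":0,"claw":1},{"dx":0,"dy":0,"dz":0,"rx":0,"ry":0,"rz":0,"claw":1},{"dx":0,"dy":0,"dz":0,"rx":0,"ry":0,"rz":0,"claw":1},{"dx":0,"dy":0,"dz":0,"rx":0,"ry":0,"rz":0,"claw":1}]}}

```text
time: 8.8
tool_pos: [0.3897, -0.0233, 0.1964]
tool_rot: [0.001, 0.119, 0.993, -0.001]
contact_force: [-0.3, 0.4, 0.4]
gripper_width: 0.0
```

```bash
python3 -c "
from h import *
mv(pt(.18,0,.16))
for n in('scene','top'):cv2.imwrite(f'pics/{n}6.png',grab_frame(n))
mv(pt(.18,0,.16))"
```

```text
t 8.8 pos [ 0.3897 -0.0233  0.1964] F [-0.27  0.38  0.44] w 0.0
d cm [ 1.61 -0.01  3.64] rv [-0.002  0.002 -0.   ] polar 0.164 166.3
t 8.9 pos [ 0.3896 -0.0233  0.1964] F [ 0.2   0.26 -0.08] w 0.0
d cm [ 1.61 -0.01  3.63] rv [-0.002  0.002 -0.   ] polar 0.164 166.3
```

View pics/scene6.png

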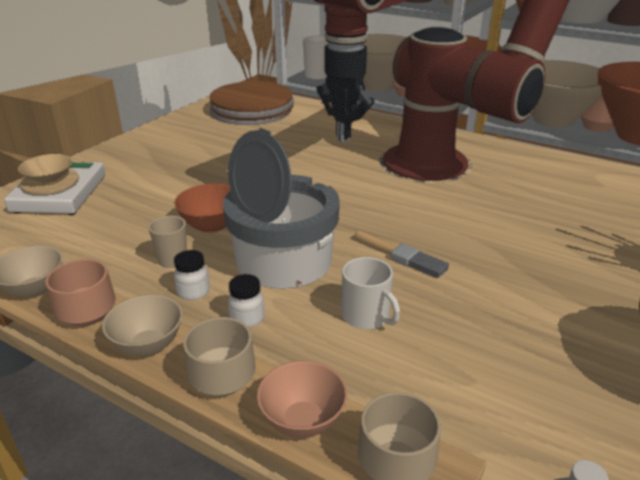

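View pics/top6.png

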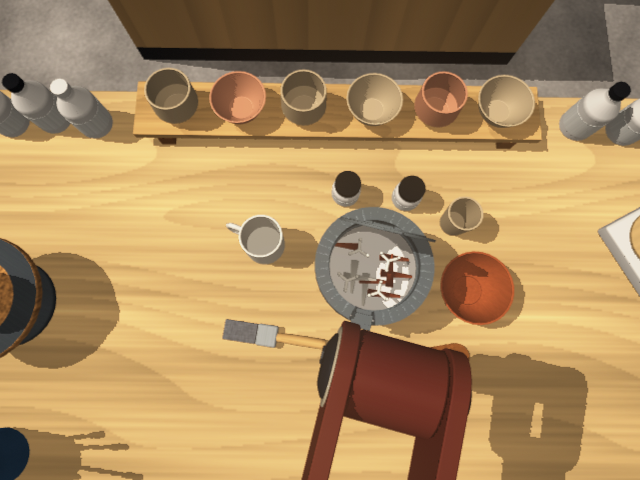

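```bash
python3 -c "
from h import *
a=np.radians(NA);u=np.array([np.cos(a),np.sin(a)])
for th in(1.0,1.15,1.3):
    q=C+u*(-.0785+.157*np.cos(th));print(th,proj('scene',[*q,.124+.157*np.sin(th)]),proj('top',[*q,.124+.157*np.sin(th)]))
A=cv2.imread('pics/scene0.png');B=cv2.imread('pics/scene6.png')
d=cv2.absdiff(A,B).max(2);print('diff lower canister/bystanders',(d[240:]>40).sum())
from plant import ticket
print(ticket.job_done())"
```

```text
1.0 [[280.52690571 132.04918837]] [[386.52159941 256.48297664]]
1.15 [[270.92955672 129.11804395]] [[390.90396951 241.53641226]]
1.3 [[260.39042086 128.19184577]] [[395.16321995 225.83309779]]
diff lower canister/bystanders 0
the job is handed in; nothing more can be done
None
```

The canister is open: the flap stands wide open against its stop, the hand is clear of it, and I have handed the job in at 8.9 s.

- **Finding the notch:** I set the closed fingertip on the lid's rim and slid it about 38° around. Contact was light: readings between calls were 3–6 N upward, 4–7 N in total. It found the notch where the contact force vanished and the tip dropped below the rim, about 166° round from world +x.
- **Pressing the catch:** I pressed the pad at 103 mm radius, about 3.5 mm down. The upward force reached 9 N, about 11 N in total. That is above the 5 N expected at full travel, with a sideways part of about 7 N. I think the fingertip's inner edge was bearing on the pad near its hinge. The flap was seen rising right away, and I lifted up and backed away outwards.

**Last checks:**
- **Flap:** its top edge in the scene picture (about 260, 130) matches what 1.3 rad predicts (260, 128).
- **Canister and bystanders:** the lower part of the scene picture, covering the front of the tub, the jars, the mug and part of the brush, showed no pixel change from the start. The canister rim, bowl and tumbler look unmoved in the overhead picture. The rib was hidden under the arm there, so I did not see it again, but nothing came near it.
- **Robot:** it was touching nothing (force under 1 N).

No check failed.

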